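# Dock the flow analyser and set its range selector

### The arm

A 6-joint arm with a two-finger parallel gripper is mounted at the origin on the work surface. World frame = base frame: x ahead of the robot, y to its left, z up, the work surface at z = 0. Lengths are in m, angles in rad, forces in N, time in s.
With the tool pointing down it reaches from about 0.425 to 0.95 m from the base axis. Payload 14.7 kg.
Tool frame: the origin (TCP) lies at the very end of the fingers, on their centre line; the grasp point (between the pads) lies bot.pinch_z behind it (bot.pinch_z is the distance from the TCP to the grasp point, in m); z points along the fingers, y is the line along which they close (so a half turn about z gives the same grasp; the last joint's range is limited). The gripper opens to 85 mm and grips with 20 to 120 N. Pads are 22 mm wide; open, the fingers measure 114 mm over their backs; the gripper's body (76 mm by 85 mm) begins 54 mm behind the grasp point. The pads swing forward as they close: fully open they stand 13 mm farther back than shut.
Start: joints at [-1.253, 0.48, 1.596, -0, 1.065, -0.047], TCP at [0.232, -0.607, 0.231] pointing down, gripper open.
Joint ranges: [-2.75, 2.75], [-0.82, 2.05], [0.23, 2.67], [-1.56, 4.7], [0.09, 2.69], [-2.92, 2.92]. Speed limits (rad/s): [1.89, 1.89, 2.39, 3.01, 3.01, 3.01].

### API

Orientations are given as [roll, pitch, yaw] about the fixed x, y, z axes, in that order (R = Rz(yaw) Ry(pitch) Rx(roll)).
In Python, from workcell import bot gives the robot as it stands.
- The arm moves only by the tool send_rows, never from a script. Its argument "motion" is one flat list of numbers, 4 for each row, row after row: the shift along the tool's x, y, z in m, then the turn about the tool's z in rad. A call has 1 to 12 rows; each row shifts and turns the commanded pose from where the row before left it, along the tool's axes as they then stand; what a row does not reach is not made up. A row lasts 1/12 s, in which the tool goes at most 41.7 mm and 7.16 degrees, less where a joint would pass 70% of its speed; a pose out of reach is approached as far as the arm can. A call with a gripper value outside its range is refused whole. "fingers" is the opening, from 0 (shut) to 1 (fully open), set as the call begins (left out, the last holds). The fingers move at their own pace and stop on an object; the grip force is fixed at half the most. Time passes only in rows, so rows that do not move let the fingers close. It gives the time, the measured TCP pose, the force, the opening and the grip force at its end, in the units of the state.
- bot.read_state(): the state, without advancing time (a new reading comes with each control period).
- bot.snapshot(name): name is "scene" or "top"; returns a dict with "img" (400x640x3 uint8, blue, green, red), "fovy" (degrees; the focal length in pixels is half the picture's height over the tangent of half this angle, whatever the lens; pixels are square), "cx", "cy" (the principal point, pixels), "rvec" (rotation vector, rad) and "tvec" (3), from world to camera coordinates, as OpenCV has them. Camera axes: x right, y down, z forward; pixel columns grow to the right and rows downward; lengths in m; the calibration is good to about 2 mm. A picture is of the moment at which its call begins. There is no depth.
- bot.hand_in(): hands the job in; it is judged then, once.
Trained networks look in a picture, given as the dict that the camera call returned (one of the last four; its "shot" number tells which), for a name from the list of things; names that differ only in an ending like _2 or _b are one class to them, and where a whole thing is asked for, a point or a joint stands for the part that bears it (a point fixed in the world has none). Each returns a list of dicts, best first, with "score" (0 to 1); they miss things now and then, are a little off and sometimes report something else, mostly with a low value. They report only what shows in the picture. A call takes as long as a camera call. They do not tell look-alikes from the thing itself.
- bot.look_for(name, picture): "bbox" ([left, top, width, height] in pixels, round what is visible of it).
- bot.masks_of(name, picture): "pixels" (400x640 bool, what is visible of it) and "bbox" ([left, top, width, height] in pixels, round what is visible of it).
- bot.landmark_of(name, picture): "point" ([column, row] in pixels: a listed point, or the origin of a listed thing).
The state is a dict: "time_s": time; "joint_pos": joint angles; "joint_vel": joint speeds; "joint_efforts": joint torques, N m; "position": TCP position; "ee_rot": TCP orientation; "force": force on the tool from outside, world axes, zero at the start; "torque": the same for the moment, N m; "finger_gap": finger opening in m; "grasp_force": force on a finger pad.
Only numpy, scipy, OpenCV 4.12 (cv2) and the standard library are available. Lean on these libraries where they do the work, as an engineer would, in place of code of your own. Each camera call takes 0.05 s, during which the arm holds its last target. There are 200 camera calls.

### The job

Pick up the black flow analyser and set it down gently, fully seated in the bench cradle, with its selector end at the cradle's blue end. Then turn its selector clockwise, click by click, until the orange pointer clicks in at the green mark, without going past it. Let go, leaving the analyser seated and the other things on the bench where they were.

Things in the scene. Friction and masses are not known exactly. Their poses are not given: they have to be found in the camera images.
- analyser: Loose gas flow analyser: black case 160 x 60 x 50 mm (x, y, z), 0.4 to 0.8 kg, heavier at -x, dial up. Origin: centre of its underside; x along its length to the selector end, z up. A steel port (20 mm diameter, axis 34 mm up) sticks 18 mm out of each end. On top: blue-lit display at the -x end, selector on a white dial at the +x end. Grip it across its 60 mm width, near x = -35 mm.
- analyser_grip (a point): Point inside the case at (-35, 0, 32) mm of the analyser's frame, under the display: a good place to grip the case across its width. Axes as the analyser's.
- selector_axis (a point): Point fixed in the case on the selector's axis at the dial plate, at (42, 0, 51.5) mm of the analyser's frame. Axes as the analyser's.
- selector_grip (a point): On the selector's axis, 75.5 mm above the case's underside, mid-height of its grip: a grey bar 48 mm long, 15 mm thick, from 59.5 to 85.5 mm above the underside, on a round base of 38 mm diameter. One end of the bar is orange: the pointer. Axes turn with the selector; the bar's orange end points 150 degrees anticlockwise (from above) from this point's x.
- selector (a joint): Selector angle, rad, growing clockwise from above: eight clicked positions 0.5236 rad (30 degrees) apart, 0 to 3.665. At 0 the orange pointer is 150 degrees anticlockwise from the analyser's +x; the green mark, along +x from the dial, is the sixth position, 2.618. Starts in the first to third. A click takes about 0.24 N m; between clicks it springs to the nearer. Retake the bar part way.
- cradle: Fixed cradle: grey plate 200 x 100 x 10 mm with low walls. Origin: centre of its underside; x along it to the blue end (other end white), z up. The case sits on the plate (z = 10 mm), centred, its x along the cradle's x. Walls leave 4 mm free all round, rise 12 mm, then flare out to 20 mm above the plate; the long sides have walls only at |x| 64 to 84 mm.
- notepad: Bystander: sky-blue pad 90 x 56 x 18 mm lying on the table between the analyser's and the cradle's places. Origin: centre of its underside.
- spray: Bystander: white bottle with a blue cap, 56 mm diameter, 150 mm tall. Origin: centre of its underside.
- filter: Bystander: turned sea-green breathing filter, 64 mm diameter, 66 mm tall. Origin: centre of its underside.
- screwdriver: Bystander: blue-handled screwdriver lying on the table. Origin: under it near the middle.
- jar: Bystander: amber jar with a white lid, 60 mm diameter, 70 mm tall. Origin: centre of its underside.
- cup: Bystander: blue cup, 72 mm diameter, 80 mm tall. Origin: centre of its underside.
There are look-alikes about, which are no part of the job. Several things have the shape of the cradle; the one meant has the colours described above.

How it is judged:
On the way, in this order (a step that is already met when the one before it is completed fails the run):
1. the analyser stands seated and let go in the cradle, selector at the blue end and not yet turned (x of analyser in the frame of cradle between -0.008 and 0.008 m and y of analyser in the frame of cradle between -0.008 and 0.008 m and z of analyser in the frame of cradle below 0.013 m and angle between analyser's own z axis and vertical below 0.05 rad and x of selector_axis in the frame of cradle above 0.03 m and contact force between analyser and the fingers below 0.3 N and value of joint selector below 1.3 rad), for 0.2 s.
2. the selector is clicked in at the green mark (value of joint selector between 2.5 and 2.74 rad), for 0.2 s.
At the end, for the whole second after the job is handed in: The analyser stands at rest on the cradle's floor (centre within 8 mm along and across, underside within 3 mm of the floor, upright within 3 degrees), its selector at the blue end, and the selector rests in the sixth position, pointer at the green mark (within 0.12 rad of 2.618) (all of step 2 and x of analyser in the frame of cradle between -0.008 and 0.008 m and y of analyser in the frame of cradle between -0.008 and 0.008 m and z of analyser in the frame of cradle below 0.013 m and angle between analyser's own z axis and vertical below 0.05 rad and x of selector_axis in the frame of cradle above 0.03 m and linear speed of analyser below 0.02 m/s); the robot touches nothing.
It fails at once if the selector goes past the green mark (beyond half way to the next click) (value of joint selector above 2.87 rad).
It fails at once if the analyser is dropped from over about 10 mm into the cradle (over 0.45 m/s near its floor) or rammed into it (over 120 N) (contact force between analyser and cradle above 120 N or (horizontal distance between analyser and cradle below 0.05 m and z of analyser in the frame of cradle below 0.02 m and linear speed of analyser above 0.45 m/s)).
It fails at once if a bystander is moved more than 30 mm (distance of any of notepad, spray, filter, screwdriver, jar, cup from where it was at the start of the episode above 0.03 m).
It also fails if it takes over 69 s, if anything falls off the work surface, if the arm or the gripper's body presses on something with over 40 N, if the wrist force passes 120 N, or if a joint passes its speed limit or range.

## Working session

There is one attempt and no reset: what is moved stays moved. The work goes in short steps, Python scripts to look and compute and a tool call to move; the robot and the scene stay as the last step left them, time stands still between calls to the robot, and variables do not carry over. Pictures are saved under pics/ and viewed, at most 10 in all, crops included, and the job is handed in when it is done.

Besides the shell and the picture viewer there is one more tool, called after "Call:" as a command line: name --argument value ..., lists and objects as JSON in quotes. send_rows: Moves the arm, as the interface text tells. Its arguments: {"type":"object","properties":{"motion":{"type":"array","items":{"type":"number"}},"fingers":{"type":"number"}},"required":["motion"]}

```bash
mkdir -p pics; cat > h.py <<'E'
import numpy as np, cv2
from workcell import bot
def K(s):
    f=200/np.tan(np.radians(s["fovy"])/2); return np.array([[f,0,s["cx"]],[0,f,s["cy"]],[0,0,1.]])
def unproj(s,p,z):
    R=cv2.Rodrigues(np.array(s["rvec"],float))[0]; t=np.array(s["tvec"],float).ravel()
    d=R.T@np.linalg.solve(K(s),[p[0],p[1],1.]); c=-R.T@t
    return c+d*(z-c[2])/d[2]
def proj(s,P):
    return cv2.projectPoints(np.atleast_2d(np.array(P,float)),np.array(s["rvec"],float),np.array(s["tvec"],float),K(s),None)[0].reshape(-1,2)
E
python3 - <<'E'
from h import *
ims={}
Z={"analyser":0,"analyser_grip":.032,"selector_axis":.0515,"selector_grip":.0755,"cradle":0,"notepad":0,"spray":0,"filter":0,"screwdriver":0,"jar":0,"cup":0}
for c in ("scene","top"):
    s=bot.snapshot(c); cv2.imwrite(f"pics/{c}0.png",s["img"])
    R=cv2.Rodrigues(np.array(s["rvec"],float))[0]; print(c,"cam",(-R.T@np.array(s["tvec"]).ravel()).round(3))
    for n,z in Z.items():
        print(n,[(round(r["score"],2),np.round(r["point"]).tolist(),unproj(s,r["point"],z).round(3)[:2].tolist()) for r in bot.landmark_of(n,s)[:4]])
print(bot.pinch_z,bot.read_state())
E
```

```text
scene cam [1.532 0.153 0.797]
analyser [(0.59, [219.0, 208.0], [0.493, -0.215])]
analyser_grip [(0.78, [227.0, 196.0], [0.48, -0.191])]
selector_axis [(0.7, [208.0, 199.0], [0.524, -0.23])]
selector_grip [(0.74, [201.0, 197.0], [0.547, -0.241]), (0.7, [385.0, 233.0], [0.674, 0.245])]
cradle [(0.88, [336.0, 183.0], [0.35, 0.115]), (0.82, [466.0, 250.0], [0.642, 0.453]), (0.73, [383.0, 230.0], [0.573, 0.249]), (0.61, [260.0, 290.0], [0.8, -0.044])]
notepad [(0.84, [287.0, 222.0], [0.548, -0.012]), (0.58, [206.0, 200.0], [0.459, -0.263])]
spray [(0.79, [262.0, 291.0], [0.803, -0.038])]
filter [(0.63, [170.0, 269.0], [0.744, -0.275])]
screwdriver [(0.58, [323.0, 279.0], [0.76, 0.1]), (0.56, [436.0, 193.0], [0.394, 0.413])]
jar [(0.64, [394.0, 272.0], [0.727, 0.269]), (0.56, [386.0, 233.0], [0.585, 0.257])]
cup [(0.64, [436.0, 192.0], [0.389, 0.412])]
top cam [0.503 0.06  1.549]
analyser [(0.66, [406.0, 213.0], [0.495, -0.216])]
analyser_grip [(0.89, [403.0, 222.0], [0.464, -0.201]), (0.67, [264.0, 145.0], [0.725, 0.262]), (0.19, [405.0, 214.0], [0.49, -0.208])]
selector_axis [(0.95, [416
[... 576 characters left out ...]
3])]
0.0187 {'time_s': 1.2, 'joint_pos': array([-1.25258702e+00,  4.80172644e-01,  1.59633696e+00, -8.54434044e-06,
        1.06508998e+00, -4.66047457e-02]), 'joint_vel': array([ 0.0019016 ,  0.0014245 ,  0.00070096, -0.00081031,  0.00100588,
       -0.00046244]), 'joint_efforts': array([-5.31061451e-03, -9.50517654e+01, -4.30646646e+01,  2.34022286e-05,
        1.54562371e-03,  2.25849470e-05]), 'position': array([ 0.23191114, -0.60719657,  0.23130052]), 'ee_rot': array([-3.14158539e+00,  7.14414243e-06,  3.64818195e-01]), 'force': array([-0.28109301, -0.10735611, -0.64969275]), 'torque': array([ 0.01885871,  0.02984062, -0.02598647]), 'grasp_force': 0.0, 'finger_gap': 0.08511804073632653}
```

View pics/scene0.png

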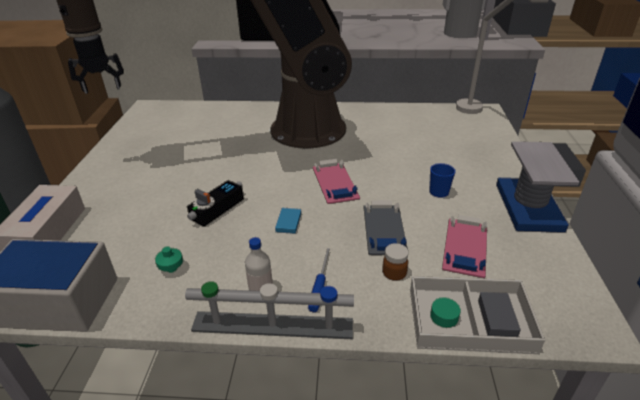

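View pics/top0.png

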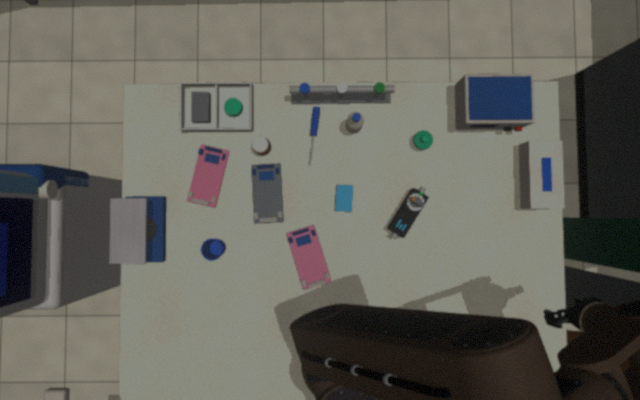

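The scene view shows the analyser near (218,203), selector end lower left. The only grey cradle with a blue end is near (384,230), and its blue end faces away from the robot (+x). The other two cradle shapes are pink. The notepad is at (287,220). Next I'll fit both poses against the masks.

```bash
cat >> h.py <<'E'
from scipy.optimize import minimize
def box(x0,x1,y0,y1,z0,z1): return np.array([[x,y,z] for x in(x0,x1) for y in(y0,y1) for z in(z0,z1)])
an=np.linspace(0,2*np.pi,16)
def cyl(cx,r,z0,z1): return np.array([[cx+r*np.cos(a),r*np.sin(a),z] for a in an for z in(z0,z1)])
def port(x0,x1): return np.array([[x,.01*np.cos(a),.034+.01*np.sin(a)] for a in an for x in(x0,x1)])
ANA=[box(-.08,.08,-.03,.03,0,.05),port(-.098,-.08),port(.08,.098),cyl(.042,.019,.05,.06),cyl(.042,.02,.06,.085)]
CRA=[box(-.1,.1,-.05,.05,0,.01)]
def place(P,q): 
    c,s=np.cos(q[2]),np.sin(q[2]); return P@np.array([[c,s,0],[-s,c,0],[0,0,1]])+[q[0],q[1],q[3] if len(q)>3 else 0]
U=4
def sil(s,parts,q):
    m=np.zeros((400*U,640*U),np.uint8)
    for P in parts:
        p=(proj(s,place(P,q))+.5)*U-.5
        cv2.fillConvexPoly(m,cv2.convexHull(np.round(p*16).astype(np.int32)),1,shift=4)
    return m
def fit(shots,masks,parts,q0,z=0):
    ms=[cv2.resize(m.astype(np.float32),None,fx=U,fy=U,interpolation=cv2.INTER_LINEAR)>.5 for m in masks]
    def cost(d):
        q=[q0[0]+d[0]*.01,q0[1]+d[1]*.01,q0[2]+d[2]*.1,z]; c=0
        for s,m in zip(shots,ms):
            r=sil(s,parts,q)>0; c+=1-(r&m).sum()/(r|m).sum()
        return c
    r=minimize(cost,[0,0,0],method="Nelder-Mead",options=dict(initial_simplex=[[-.5,-.5,-.5],[1,0,0],[0,1,0],[0,0,1]],maxfev=150))
    return np.array([q0[0]+r.x[0]*.01,q0[1]+r.x[1]*.01,q0[2]+r.x[2]*.1]),r.fun
def near(rs,p):
    return min(rs,key=lambda r:np.hypot(r["bbox"][0]+r["bbox"][2]/2-p[0],r["bbox"][1]+r["bbox"][3]/2-p[1]))
E
python3 - <<'E'
from h import *
S=[bot.snapshot(c) for c in("scene","top")]
tiles=[]
for n,parts,q0,cs in (("analyser",ANA,[.493,-.215,-.55],[(218,203),(407,212)]),("cradle",CRA,[.57,.253,0.05],[(384,230),(267,193)])):
    M=[near(bot.masks_of(n,s),c)["pixels"] for s,c in zip(S,cs)]
    print(n,[int(m.sum()) for m in M])
    q,f=fit(S,M,parts,q0); print("both",q.round(4),f)
    for s,m in zip(S,M): 
        qq,ff=fit([s],[m],parts,q0); print(" single",qq.round(4),ff)
    for s,m,c in zip(S,M,cs):
        w=(c[0]-50,c[1]-37); im=s["img"][w[1]:w[1]+74,w[0]:w[0]+100]
        im=np.clip(cv2.resize(im,(400,296),interpolation=cv2.INTER_CUBIC)*1.6,0,255).astype(np.uint8)
        for P in parts[:1]:
            for zz in sorted(set(P[:,2])):
                p=place(np.array([[x,y,zz] for x,y in((P[:,0].min(),P[:,1].min()),(P[:,0].max(),P[:,1].min()),(P[:,0].max(),P[:,1].max()),(P[:,0].min(),P[:,1].max()))]),q)
                cv2.polylines(im,[np.round((proj(s,p)-w+.5)*4).astype(int)],True,(0,255,255) if zz>0 else (255,0,255),1)
        tiles.append(im)
cv2.imwrite("pics/fit.png",np.vstack([np.hstack(tiles[:2]),np.hstack(tiles[2:])]))
E
```

```text
analyser [1555, 1034]
both [ 0.4945 -0.2171 -0.5836] 0.16663979224512193
 single [ 0.4991 -0.2186 -0.5334] 0.07529525725569097
 single [ 0.4928 -0.2155 -0.5851] 0.061027468107114125
cradle [1827, 1749]
both [0.563  0.2536 0.0485] 0.2289208970912765
 single [0.5446 0.2504 0.0283] 0.14510293200249536
 single [0.5634 0.2551 0.047 ] 0.027870796707129886
```

View pics/fit.png

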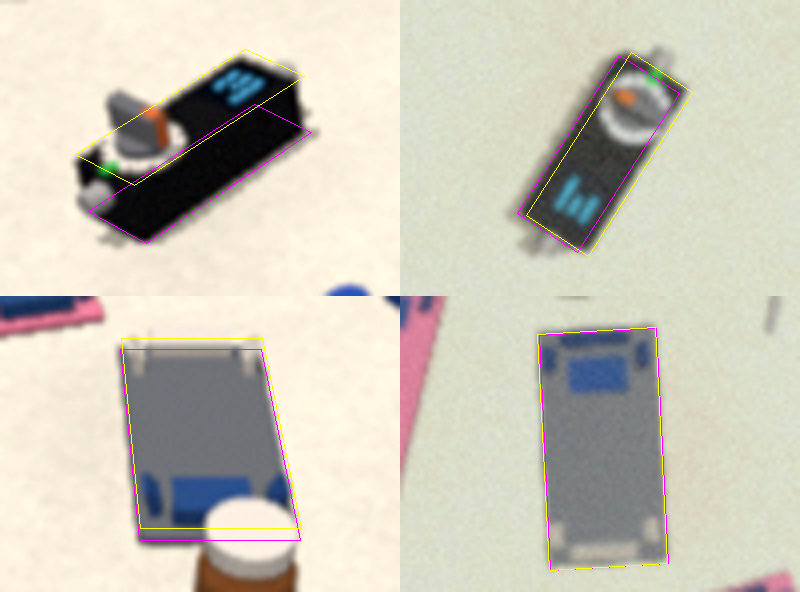

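The top-view fits agree with the outlines: cradle at (0.563, 0.255, yaw 0.047), analyser at (0.493, -0.216, yaw -0.585). The scene view of the cradle is spoiled by the jar in front of it. Moving to the grip point.

Call:
send_rows --motion '[0.03, -0.025, 0.004, 0, 0.03, -0.025, 0.004, 0, 0.03, -0.025, 0.004, 0, 0.03, -0.025, 0.004, 0, 0.03, -0.025, 0.004, 0, 0.03, -0.025, 0.004, 0, 0.03, -0.025, 0.004, 0, 0.03, -0.025, 0.004, 0, 0.03, -0.025, 0.004, 0, 0.03, -0.025, 0.004, 0, 0.03, -0.025, 0.004, 0, 0.03, -0.025, 0.004, 0]' --fingers 1

```text
time_s: 2.5
position: [0.4619, -0.1968, 0.1834]
ee_rot: [3.141, -0.0, 0.365]
force: [1.7, -0.3, -0.5]
finger_gap: 0.0857
grasp_force: 0.0
```

Call:
send_rows --motion '[0, 0, 0.005, 0.1, 0, 0, 0.005, 0.1, 0, 0, 0.005, 0.1, 0, 0, 0.005, 0.1, 0, 0, 0.005, 0.1, 0, 0, 0.005, 0.1, 0, 0, 0.005, 0.1, 0, 0, 0.005, 0.1, 0, 0, 0.005, 0.1, 0, 0, 0.005, 0.05, 0, 0, 0, 0]'

```text
time_s: 3.42
position: [0.4608, -0.1983, 0.1326]
ee_rot: [3.141, 0.001, -0.588]
force: [-0.5, 1.1, 0.1]
finger_gap: 0.0851
grasp_force: 0.0
```

```bash
cat > go.py <<'E'
import sys; from h import *
x,y,z,w=map(float,sys.argv[1:5]); s=bot.read_state(); p=s["position"]; r=s["ee_rot"]; c,n=np.cos(r[2]),np.sin(r[2]); dx,dy=x-p[0],y-p[1]
print("t",round(s["time_s"],2),"pos",p.round(4),"rot",np.round(r,3),"j",s["joint_pos"].round(2)[[0,5]])
print("move tool",np.round([c*dx+n*dy,n*dx-c*dy,p[2]-z],4),"turn",round((r[2]-w+np.pi)%(2*np.pi)-np.pi,4))
E
python3 go.py .464 -.198 .013 -.585
```

```text
t 3.42 pos [ 0.4608 -0.1983  0.1326] rot [ 3.141e+00  1.000e-03 -5.880e-01] j [-0.47  1.69]
move tool [ 0.0024 -0.002   0.1196] turn -0.003
```

Call:
send_rows --motion '[0.0024, -0.002, 0.012, 0, 0, 0, 0.015, 0, 0, 0, 0.015, 0, 0, 0, 0.015, 0, 0, 0, 0.015, 0, 0, 0, 0.015, 0, 0, 0, 0.012, 0, 0, 0, 0.01, 0, 0, 0, 0.006, 0, 0, 0, 0.004, 0, 0, 0, 0, 0, 0, 0, 0, 0]'

```text
time_s: 4.42
position: [0.4645, -0.1983, 0.0146]
ee_rot: [-3.142, -0.0, -0.585]
force: [-0.7, 0.1, -0.4]
finger_gap: 0.0852
grasp_force: 0.0
```

Call:
send_rows --motion '[0, 0, 0, 0, 0, 0, 0, 0, 0, 0, 0, 0, 0, 0, 0, 0, 0, 0, 0, 0, 0, 0, 0, 0, 0, 0, 0, 0, 0, 0, 0, 0]' --fingers 0

```text
time_s: 5.08
position: [0.4647, -0.1983, 0.0151]
ee_rot: [-3.141, -0.001, -0.585]
force: [-0.7, 0.5, 10.1]
finger_gap: 0.0591
grasp_force: 62.6
```

```bash
python3 - <<'E'
from h import *
st=bot.read_state(); print(st["position"],st["ee_rot"],st["finger_gap"],st["grasp_force"],st["force"])
S=[bot.snapshot(c) for c in("scene","top")]
for s,c in zip(S,[(218,203),(407,212)]):
  for n,z in (("selector_axis",.0515),("selector_grip",.0755)): print(n,[(round(r["score"],2),unproj(s,r["point"],z).round(4)[:2]) for r in bot.landmark_of(n,s)[:2]])
w=(357,172); a=S[1]["img"][172:246,357:457]; b=S[0]["img"][166:240,168:268]
cv2.imwrite("pics/grip.png",np.clip(np.hstack([cv2.resize(i,(400,296),interpolation=cv2.INTER_CUBIC) for i in(b,a)])*1.6,0,255).astype(np.uint8))
E
```

```text
[ 0.46470658 -0.19833369  0.01508785] [-3.14147385e+00 -1.15014146e-03 -5.84780926e-01] 0.05912709647471869 62.610812187194824 [-0.72748099  0.46567226 10.08474557]
selector_axis [(0.95, array([ 0.5291, -0.2402]))]
selector_grip [(0.69, array([ 0.5265, -0.2422]))]
selector_axis [(0.73, array([ 0.5274, -0.2397]))]
selector_grip []
```

View pics/grip.png

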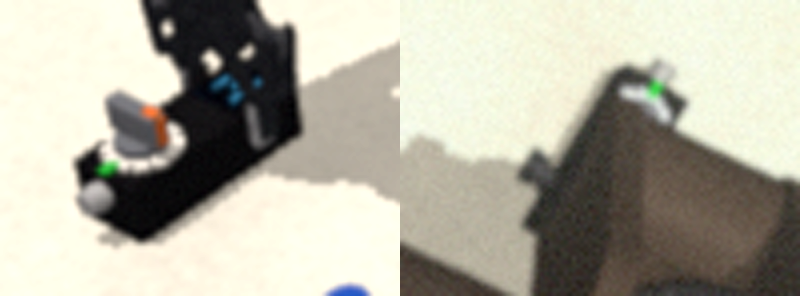

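The case is gripped across about 59 mm. The selector axis sits where the model predicts relative to the tool, within 1 to 2 mm. Lifting and carrying over.

Call:
send_rows --motion '[0, 0, -0.004, 0, 0, 0, -0.008, 0, 0, 0, -0.012, 0, 0, 0, -0.015, 0, 0, 0, -0.015, 0, 0, 0, -0.015, 0, 0, 0, -0.012, 0, 0, 0, -0.01, 0, 0, 0, -0.006, 0, 0, 0, -0.003, 0, 0, 0, 0, 0]'

```text
time_s: 6.3
position: [0.4644, -0.1982, 0.1148]
ee_rot: [-3.141, -0.001, -0.585]
force: [0.8, -0.1, -7.2]
finger_gap: 0.0591
grasp_force: 66.1
```

Call:
send_rows --motion '[0, 0, 0, -0.03, 0, 0, 0, -0.05, 0, 0, 0, -0.06, 0, 0, 0, -0.07, 0, 0, 0, -0.07, 0, 0, 0, -0.07, 0, 0, 0, -0.07, 0, 0, 0, -0.07, 0, 0, 0, -0.06, 0, 0, 0, -0.05, 0, 0, 0, -0.03, 0, 0, 0, 0]'

```text
time_s: 7.3
position: [0.4638, -0.198, 0.1135]
ee_rot: [-3.141, 0.001, 0.046]
force: [0.6, -0.0, -7.3]
finger_gap: 0.0596
grasp_force: 66.0
```

```bash
python3 go.py .528 .2534 .045 .047
```

```text
t 7.3 pos [ 0.4638 -0.198   0.1135] rot [-3.141e+00  1.000e-03  4.600e-02] j [-0.46  1.06]
move tool [ 0.0851 -0.4479  0.0685] turn -0.0006
```

Call:
send_rows --motion '[0.002, -0.01, 0, 0, 0.004, -0.02, 0, 0, 0.005, -0.025, 0, 0, 0.005, -0.025, 0, 0, 0.005, -0.025, 0, 0, 0.005, -0.025, 0, 0, 0.005, -0.025, 0, 0, 0.005, -0.025, 0, 0, 0.005, -0.025, 0, 0, 0.005, -0.025, 0, 0, 0.005, -0.025, 0, 0, 0.005, -0.025, 0, 0]'

```text
time_s: 8.3
position: [0.5072, 0.0859, 0.1139]
ee_rot: [-3.142, 0.001, 0.044]
force: [1.2, -0.1, -7.2]
finger_gap: 0.0589
grasp_force: 66.4
```

Call:
send_rows --motion '[0.004, -0.025, 0, 0, 0.004, -0.025, 0, 0, 0.004, -0.025, 0, 0, 0.004, -0.025, 0, 0, 0.004, -0.025, 0, 0, 0.004, -0.02, 0, 0, 0.003, -0.013, 0, 0, 0.002, -0.007, 0, 0, 0, -0.003, 0, 0, 0, 0, 0, 0, 0, 0, 0, 0]'

```text
time_s: 9.22
position: [0.5288, 0.2523, 0.1141]
ee_rot: [3.141, 0.001, 0.044]
force: [0.1, -0.3, -7.1]
finger_gap: 0.0589
grasp_force: 66.6
```

```bash
python3 go.py .528 .2534 .055 .047; python3 - <<'E'
from h import *
S=[bot.snapshot(c) for c in("scene","top")]
st=bot.read_state(); zb=st["position"][2]-.0151
for s in S:
  for n,z in (("selector_axis",.0515),("selector_grip",.0755)): print(n,[(round(r["score"],2),unproj(s,r["point"],z+zb).round(4)[:2],np.round(r["point"])) for r in bot.landmark_of(n,s)[:2]])
a=S[1]["img"][150:224,217:317]; b=S[0]["img"][160:270,310:460]
cv2.imwrite("pics/over.png",np.clip(np.hstack([cv2.resize(i,(400,296),interpolation=cv2.INTER_CUBIC) for i in(b,a)])*1.6,0,255).astype(np.uint8))
E
```

```text
t 9.22 pos [0.5288 0.2523 0.1141] rot [3.141e+00 1.000e-03 4.400e-02] j [0.39 1.92]
move tool [-0.0007 -0.0011  0.0591] turn -0.0028
selector_axis [(0.62, array([0.6038, 0.261 ]), array([393., 191.]))]
selector_grip []
selector_axis [(0.45, array([0.6083, 0.2583]), array([260., 177.]))]
selector_grip []
```

View pics/over.png

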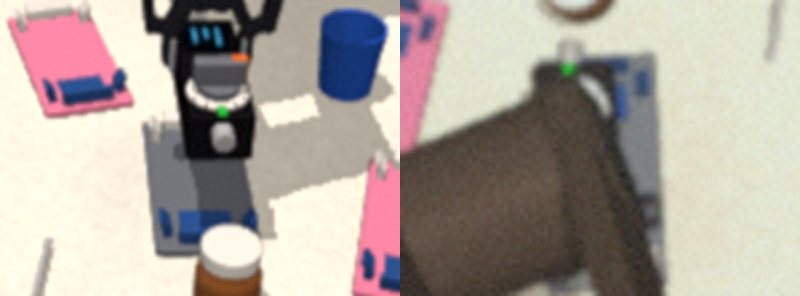

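The analyser hangs level over the grey cradle with its selector end toward blue. Lowering with the small correction, then slowly while watching the force.

Call:
send_rows --motion '[-0.0007, -0.0011, 0.006, -0.003, 0, 0, 0.01, 0, 0, 0, 0.012, 0, 0, 0, 0.012, 0, 0, 0, 0.012, 0, 0, 0, 0.008, 0, 0, 0, 0.004, 0, 0, 0, 0.002, 0, 0, 0, 0.001, 0, 0, 0, 0, 0]'

```text
time_s: 10.35
position: [0.5286, 0.2543, 0.0474]
ee_rot: [-3.141, -0.0, 0.048]
force: [-0.5, 0.2, -7.3]
finger_gap: 0.0591
grasp_force: 66.5
```

Call:
send_rows --motion '[0, 0, 0.002, 0, 0, 0, 0.002, 0, 0, 0, 0.002, 0, 0, 0, 0.002, 0, 0, 0, 0.002, 0, 0, 0, 0.002, 0, 0, 0, 0.002, 0, 0, 0, 0.001, 0]'

```text
time_s: 11.02
position: [0.5285, 0.2543, 0.0323]
ee_rot: [-3.141, -0.0, 0.048]
force: [-3.5, -1.3, 3.8]
finger_gap: 0.0593
grasp_force: 64.7
```

Call:
send_rows --motion '[-0.001, 0, 0, 0, -0.001, 0.0005, 0, 0, 0, 0, 0, 0, 0, 0, 0, 0]'

```text
time_s: 11.35
position: [0.5269, 0.2539, 0.0325]
ee_rot: [-3.141, -0.001, 0.048]
force: [1.9, -0.3, -1.2]
finger_gap: 0.059
grasp_force: 64.7
```

```bash
python3 - <<'E'
from h import *
st=bot.read_state(); print(st["position"],st["force"],st["torque"])
S=[bot.snapshot(c) for c in("scene","top")]
a=S[1]["img"][150:224,217:317]; b=S[0]["img"][180:254,335:435]
cv2.imwrite("pics/low.png",np.clip(np.hstack([cv2.resize(i,(400,296),interpolation=cv2.INTER_CUBIC) for i in(b,a)])*1.6,0,255).astype(np.uint8))
E
```

```text
[0.52686901 0.25388125 0.0325251 ] [ 1.94224527 -0.28490808 -1.18565784] [ 0.27106487 -0.79618113 -0.02645354]
```

View pics/low.png

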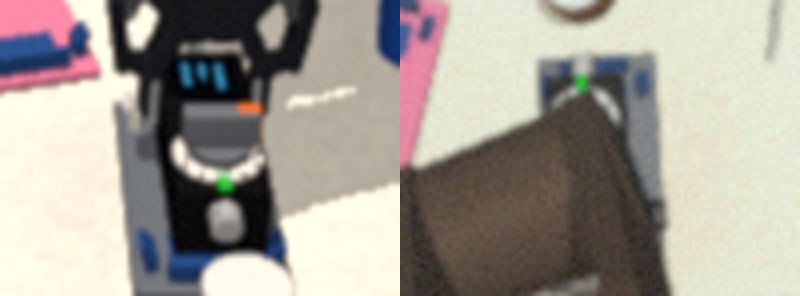

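At the blue end the case looks 2 to 4 mm too far toward +y (scene view: wide gap on the left, none on the right). The contact torque points to the +x/+y corner as well. I'll lift a little, shift -y and retry.

Call:
send_rows --motion '[0, 0, -0.003, 0, 0, 0, -0.003, 0, 0, 0.0015, 0, 0, 0, 0.0015, 0, 0, 0, 0, 0.002, 0, 0, 0, 0.002, 0, 0, 0, 0.002, 0, 0, 0, 0, 0, 0, 0, 0, 0]'

```text
time_s: 12.2
position: [0.5263, 0.2506, 0.032]
ee_rot: [3.141, 0.001, 0.048]
force: [-0.4, 0.9, -6.3]
finger_gap: 0.0592
grasp_force: 65.8
```

```bash
python3 - <<'E'
from h import *
st=bot.read_state(); print(st["position"],st["force"],st["torque"])
E
```

```text
[0.52633434 0.25059209 0.03196741] [-0.3994641   0.87477731 -6.32685976] [0.02416219 0.23152955 0.00039096]
```

Nearly free now. Continuing down.

Call:
send_rows --motion '[0, 0, 0.0015, 0, 0, 0, 0.0015, 0, 0, 0, 0.0015, 0, 0, 0, 0.001, 0, 0, 0, 0, 0]'

```text
time_s: 12.62
position: [0.5264, 0.2506, 0.0265]
ee_rot: [3.141, 0.0, 0.048]
force: [-0.6, -0.7, -6.2]
finger_gap: 0.0594
grasp_force: 65.8
```

```bash
python3 - <<'E'
from h import *
st=bot.read_state(); print(st["position"],st["force"],st["torque"])
E
```

```text
[0.52644009 0.25059535 0.02651959] [-0.62382825 -0.66283547 -6.17961683] [-0.04543961  0.21304623 -0.05167811]
```

Call:
send_rows --motion '[0, 0, 0.001, 0, 0, 0, 0.0007, 0, 0, 0, 0, 0, 0, 0, 0, 0]'

```text
time_s: 12.95
position: [0.5271, 0.2507, 0.0255]
ee_rot: [-3.141, -0.001, 0.048]
force: [2.1, -3.0, 3.9]
finger_gap: 0.0591
grasp_force: 66.8
```

Touchdown at the expected height. Releasing, rising clear and looking.

Call:
send_rows --motion '[0, 0, 0, 0, 0, 0, 0, 0, 0, 0, 0, 0, 0, 0, 0, 0, 0, 0, 0, 0, 0, 0, 0, 0]' --fingers 1

```text
time_s: 13.45
position: [0.5265, 0.2507, 0.0251]
ee_rot: [-3.142, 0.0, 0.048]
force: [-0.3, -0.1, -0.4]
finger_gap: 0.0853
grasp_force: 0.0
```

Call:
send_rows --motion '[0, 0, -0.01, 0, 0, 0, -0.02, 0, 0, 0, -0.03, 0, 0, 0, -0.03, 0, 0, 0, -0.03, 0, 0, 0, -0.03, 0, -0.03, 0.02, -0.01, 0, -0.035, 0.02, 0, 0, -0.035, 0.02, 0, 0, -0.02, 0.02, 0, 0, 0, 0.02, 0, 0, 0, 0, 0, 0]'

```text
time_s: 14.45
position: [0.41, 0.1428, 0.186]
ee_rot: [3.141, -0.0, 0.047]
force: [0.3, 1.2, 0.4]
finger_gap: 0.0853
grasp_force: 0.0
```

```bash
python3 - <<'E'
from h import *
S=[bot.snapshot(c) for c in("scene","top")]
for s in S:
  for n,z in (("selector_axis",.0615),("selector_grip",.0855),("analyser_grip",.042)): print(n,[(round(r["score"],2),unproj(s,r["point"],z).round(4)[:2]) for r in bot.landmark_of(n,s)[:2]])
a=S[1]["img"][150:224,217:317]; b=S[0]["img"][180:254,335:435]
cv2.imwrite("pics/seated.png",np.clip(np.hstack([cv2.resize(i,(400,296),interpolation=cv2.INTER_CUBIC) for i in(b,a)])*1.6,0,255).astype(np.uint8))
for s,o in zip(S,((335,180),(217,150))):
    h=cv2.cvtColor(s["img"],cv2.COLOR_BGR2HSV); 
    m=((h[...,0]>4)&(h[...,0]<16)&(h[...,1]>170)&(h[...,2]>90)); sub=np.zeros_like(m); sub[o[1]:o[1]+60,o[0]:o[0]+100]=m[o[1]:o[1]+60,o[0]:o[0]+100]
    y,x=np.nonzero(sub); print(len(x),x.mean(),y.mean(),unproj(s,(x.mean(),y.mean()),.0925).round(4))
E
```

```text
selector_axis [(0.81, array([0.6063, 0.2635])), (0.18, array([0.6484, 0.2456]))]
selector_grip [(0.64, array([0.6113, 0.2533]))]
analyser_grip [(0.78, array([0.5409, 0.2535]))]
selector_axis [(0.76, array([0.6027, 0.25  ]))]
selector_grip [(0.7, array([0.6067, 0.2588]))]
analyser_grip [(0.84, array([0.5271, 0.2482]))]
11 395.09090909090907 210.1818181818182 [0.604  0.2717 0.0925]
5 257.2 179.4 [0.6054 0.2745 0.0925]
```

View pics/seated.png

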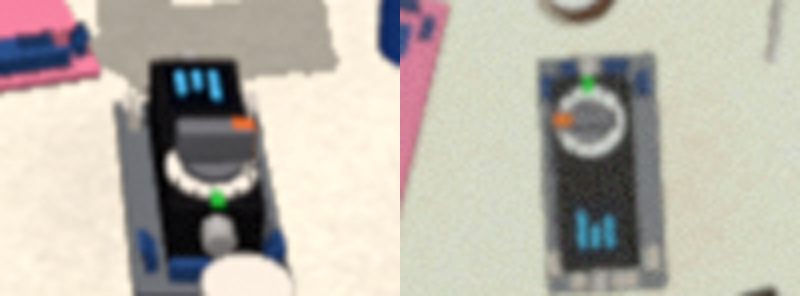

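Seated squarely: white dial at the blue end, case between the walls. The orange pointer is at about +90° (third position), so three clicks are needed. Going to the bar.

Call:
send_rows --motion '[0.0198, -0.0102, 0, 0, 0.0198, -0.0102, 0, 0, 0.0198, -0.0102, 0, 0, 0.0198, -0.0102, 0, 0, 0.0198, -0.0102, 0, 0, 0.0198, -0.0102, 0, 0, 0.0198, -0.0102, 0, 0, 0.0198, -0.0102, 0, 0, 0.0198, -0.0102, 0, 0, 0.0198, -0.0102, 0, 0, 0, 0, 0, 0]'

```text
time_s: 15.77
position: [0.6074, 0.2586, 0.1846]
ee_rot: [-3.141, -0.002, 0.049]
force: [-1.1, -0.7, 1.0]
finger_gap: 0.0861
grasp_force: 0.0
```

Call:
send_rows --motion '[0, 0, 0, -0.12, 0, 0, 0, -0.12, 0, 0, 0, -0.12, 0, 0, 0, -0.12, 0, 0, 0, -0.12, 0, 0, 0, -0.12, 0, 0, 0, -0.12, 0, 0, 0, -0.12, 0, 0, 0, -0.12, 0, 0, 0, -0.12, 0, 0, 0, -0.12, 0, 0, 0, -0.12]'

```text
time_s: 16.77
position: [0.6037, 0.2565, 0.1847]
ee_rot: [-3.141, 0.0, 1.494]
force: [-0.6, -0.4, -0.1]
finger_gap: 0.0851
grasp_force: 0.0
```

Call:
send_rows --motion '[0, 0, 0, -0.06, 0, 0, 0, -0.06, 0, 0, 0, -0.01, 0, 0, 0, 0, 0, 0, 0, 0]'

```text
time_s: 17.18
position: [0.6041, 0.2564, 0.1849]
ee_rot: [-3.141, 0.0, 1.616]
force: [0.5, -0.3, -0.2]
finger_gap: 0.0855
grasp_force: 0.0
```

```bash
python3 go.py .6035 .2543 .072 1.618
```

```text
t 17.18 pos [0.6041 0.2564 0.1849] rot [-3.141  0.     1.616] j [0.36 0.31]
move tool [-0.0021 -0.0007  0.1129] turn -0.002
```

Call:
send_rows --motion '[-0.002, -0.0007, 0.012, -0.002, 0, 0, 0.015, 0, 0, 0, 0.015, 0, 0, 0, 0.015, 0, 0, 0, 0.015, 0, 0, 0, 0.015, 0, 0, 0, 0.012, 0, 0, 0, 0.008, 0, 0, 0, 0.004, 0, 0, 0, 0.002, 0, 0, 0, 0, 0]'

```text
time_s: 18.1
position: [0.6038, 0.2543, 0.072]
ee_rot: [-3.142, 0.0, 1.62]
force: [0.1, -0.2, 0.2]
finger_gap: 0.0853
grasp_force: 0.0
```

Call:
send_rows --motion '[0, 0, 0, 0, 0, 0, 0, 0, 0, 0, 0, 0, 0, 0, 0, 0, 0, 0, 0, 0, 0, 0, 0, 0, 0, 0, 0, 0, 0, 0, 0, 0, 0, 0, 0, 0, 0, 0, 0, 0]' --fingers 0

```text
time_s: 18.93
position: [0.6056, 0.2547, 0.0729]
ee_rot: [3.138, -0.001, 1.62]
force: [7.3, -0.2, 1.6]
finger_gap: 0.0137
grasp_force: 61.4
```

The bar is gripped and its centre lies about 2 mm to +x. I'll ease onto it and turn two clicks first.

Call:
send_rows --motion '[0, 0.002, 0, 0, 0, 0, 0, 0.09, 0, 0, 0, 0.09, 0, 0, 0, 0.09, 0, 0, 0, 0.09, 0, 0, 0, 0.09, 0, 0, 0, 0.09, 0, 0, 0, 0.09, 0, 0, 0, 0.09, 0, 0, 0, 0.09, 0, 0, 0, 0.09, 0, 0, 0, 0.09]'

```text
time_s: 19.93
position: [0.6061, 0.2545, 0.0728]
ee_rot: [3.141, -0.001, 0.625]
force: [-1.2, -0.9, 10.2]
finger_gap: 0.0137
grasp_force: 62.4
```

Call:
send_rows --motion '[0, 0, 0, 0.057, 0, 0, 0, 0, 0, 0, 0, 0, 0, 0, 0, 0]'

```text
time_s: 20.27
position: [0.6062, 0.2548, 0.0729]
ee_rot: [-3.142, -0.001, 0.572]
force: [-1.3, 0.5, 9.0]
finger_gap: 0.0137
grasp_force: 62.3
```

```bash
python3 go.py .6053 .2545 .072 .575; python3 - <<'E'
from h import *
st=bot.read_state(); print(st["force"],st["torque"])
S=[bot.snapshot(c) for c in("scene","top")]
a=S[1]["img"][150:224,217:317]; b=S[0]["img"][180:254,335:435]
cv2.imwrite("pics/turn.png",np.clip(np.hstack([cv2.resize(i,(400,296),interpolation=cv2.INTER_CUBIC) for i in(b,a)])*1.6,0,255).astype(np.uint8))
E
```

```text
t 20.27 pos [0.6062 0.2548 0.0729] rot [-3.142e+00 -1.000e-03  5.720e-01] j [0.35 1.35]
move tool [-0.0009 -0.0002  0.0009] turn -0.0027
[-1.26177319  0.47820648  9.04144917] [ 0.42660999  0.27896421 -0.28979486]
```

View pics/turn.png

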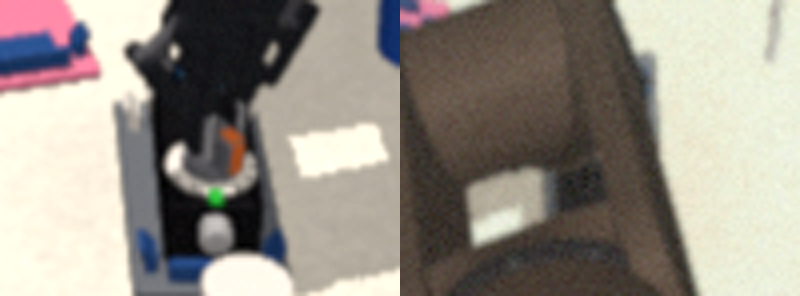

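The bar turned with the fingers: the orange end is now about 30° short of green, and the case is still seated. One more click.

Call:
send_rows --motion '[0, 0, 0, 0.08, 0, 0, 0, 0.08, 0, 0, 0, 0.08, 0, 0, 0, 0.08, 0, 0, 0, 0.08, 0, 0, 0, 0.08, 0, 0, 0, 0.045, 0, 0, 0, 0, 0, 0, 0, 0]'

```text
time_s: 21.12
position: [0.6061, 0.2548, 0.0728]
ee_rot: [-3.141, -0.001, 0.047]
force: [-2.2, 1.0, 7.1]
finger_gap: 0.0138
grasp_force: 62.2
```

Call:
send_rows --motion '[0, 0, 0, 0, 0, 0, 0, 0, 0, 0, 0, 0, 0, 0, 0, 0, 0, 0, 0, 0, 0, 0, 0, 0]' --fingers 1

```text
time_s: 21.62
position: [0.6057, 0.2544, 0.072]
ee_rot: [3.142, 0.0, 0.048]
force: [0.2, -0.1, 0.6]
finger_gap: 0.0841
grasp_force: 0.0
```

Call:
send_rows --motion '[0, 0, -0.01, 0, 0, 0, -0.02, 0, 0, 0, -0.03, 0, 0, 0, -0.03, 0, 0, 0, -0.03, 0, -0.03, 0.02, -0.01, 0, -0.035, 0.02, 0, 0, -0.035, 0.02, 0, 0, -0.035, 0.02, 0, 0, -0.03, 0.02, 0, 0, 0, 0, 0, 0]'

```text
time_s: 22.53
position: [0.4394, 0.1437, 0.2023]
ee_rot: [3.14, 0.004, 0.047]
force: [0.4, 0.8, -0.8]
finger_gap: 0.0855
grasp_force: 0.0
```

```bash
python3 - <<'E'
from h import *
S=[bot.snapshot(c) for c in("scene","top")]
print(bot.read_state()["time_s"])
a=S[1]["img"][150:224,217:317]; b=S[0]["img"][180:254,335:435]
cv2.imwrite("pics/end.png",np.clip(np.hstack([cv2.resize(i,(400,296),interpolation=cv2.INTER_CUBIC) for i in(b,a)])*1.6,0,255).astype(np.uint8))
for s in S:
  for n,z in (("selector_axis",.0615),("analyser_grip",.042)): print(n,[(round(r["score"],2),unproj(s,r["point"],z).round(4)[:2]) for r in bot.landmark_of(n,s)[:1]])
E
```

```text
22.6333
selector_axis [(0.79, array([0.6084, 0.2609]))]
analyser_grip [(0.72, array([0.5864, 0.2641]))]
selector_axis [(0.74, array([0.6021, 0.2487]))]
analyser_grip [(0.67, array([0.3786, 0.4117]))]
```

View pics/end.png

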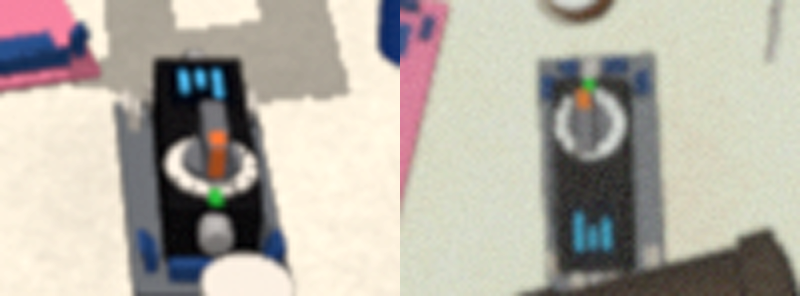

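The orange pointer lines up with the green mark in both views. The case is seated and the gripper is clear, so I'm handing in.

```bash
python3 -c "
from workcell import bot
print(bot.hand_in())"
```

```text
the job is handed in; nothing more can be done
None
```

I handed the job in at about 22.6 s of robot time. The camera views show the analyser seated in the grey cradle, selector at the blue end and pointer at the green mark. The gripper is clear; I did no final check on the bystanders, and the hand-in returned no verdict.

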